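# Sweep the removed shoe tags into the bay

### The job

Sweep the three small round grey anti-theft tags along the bench with the fingertips, through the open mouth of the low steel bay, until all three lie flat and wholly inside it. Only push them: do not pick up, tip or flick any of them, and leave the tape roll, polish tin, shoe brush and shoe box where they are.

Things in the scene. Friction and masses are not known exactly. Their poses are not given: they have to be found in the camera images.
- bay: low three-sided bay of dark slotted steel angle fixed to the bench, about to the robot's left: 200 mm deep (x), 280 mm wide (y), walls 6 mm thick, 32 mm high, bare bench inside, no sill. Origin: bench height, centre of the 200 x 280 outline. Back wall at +x, side walls at +y and -y, whole -x side open (the mouth, x = -100 mm). Its x axis points roughly along world +y; place and yaw vary.
- tag_a_center (a point): grey plastic anti-theft tag: a flat round disc 46 mm across with an upright rim 12 mm high and a low domed cap, 18 mm high in all, 15 to 31 g, lying dome up, loose on the bench; three are alike. Point: its centre, 9 mm above its underside, z up; yaw has no meaning.
- tag_a: the same tag; origin at the centre of its underside.
- tag_b_center (a point): grey plastic anti-theft tag: a flat round disc 46 mm across with an upright rim 12 mm high and a low domed cap, 18 mm high in all, 15 to 31 g, lying dome up, loose on the bench; three are alike. Point: its centre, 9 mm above its underside, z up; yaw has no meaning.
- tag_b: the same tag; origin at the centre of its underside.
- tag_c_center (a point): grey plastic anti-theft tag: a flat round disc 46 mm across with an upright rim 12 mm high and a low domed cap, 18 mm high in all, 15 to 31 g, lying dome up, loose on the bench; three are alike. Point: its centre, 9 mm above its underside, z up; yaw has no meaning.
- tag_c: the same tag; origin at the centre of its underside.
- tape_roll_center (a point): roll of brown parcel tape lying flat, 100 mm across, hole 76 mm, 48 mm high, loose; bystander. Point: its centre, half-way up.
- polish_tin_center (a point): round steel shoe-polish tin, 78 mm across, 25 mm high, loose; bystander. Point: its centre, half-way up.
- shoe_brush_center (a point): wooden shoe brush, bristles down, 170 x 56 mm, 44 mm high, long along its x, loose; bystander. Point: its centre, half-way up.
- shoe_box_center (a point): cardboard shoe box with white lid, 320 (x) x 200 (y) x 115 mm high, loose; bystander. Point: its centre, half-way up.
Mind the look-alikes: they are no part of the job. Leave any red look-alike of the tag_a alone.

How it is judged:
By the outcome, as a careful person would: the job done as asked, in the order asked, and still so for the second after the job is handed in, with the robot touching nothing.
It also fails if it takes over 58 s, if anything falls off the work surface, if the arm or the gripper's body presses on something with over 40 N, if the wrist force passes 120 N, or if a joint passes its speed limit or range.

### The arm

A 7-joint arm with a two-finger parallel gripper is mounted at the origin on the work surface. World frame = base frame: x ahead of the robot, y to its left, z up, the work surface at z = 0. Lengths are in m, angles in rad, forces in N, time in s.
With the tool pointing down it reaches from about 0.425 to 0.95 m from the base axis. Payload 16.7 kg.
Tool frame: the origin (TCP) lies between the finger pads; the fingertips stand 19 mm ahead of it and the grasp point (between the pads) is the TCP (ctrl.tips_ahead is the distance from the TCP to the fingertips, in m); x points along the fingers, z is the direction in which the jaws open and shut, and the axes are right-handed (so a half turn about x gives the same grasp; the last joint's range is limited). The gripper opens to 94 mm and grips with 3 to 60 N. Pads are 16 mm wide; open, the fingers measure 119 mm over their backs; the gripper's body (75 mm by 177 mm) begins 78 mm behind the grasp point.
Start: joints at [-1.484, 0.426, 0.074, 1.606, -0.034, 1.111, -0.067], TCP at [0.158, 0.656, 0.224] pointing down, gripper open.
Joint ranges: [-2.85, 2.85], [-0.5, 2.14], [-1.23, 1.37], [0.21, 2.46], [-1.02, 4.16], [0.16, 2.05], [-2.73, 2.73]. Speed limits (rad/s): [1.89, 1.89, 2.39, 2.39, 3.01, 3.01, 3.01].

### API

Orientations are given as a rotation vector (axis times angle).
In Python, from cell import ctrl gives the robot as it stands.
- The arm moves only by the shell command python3 -m handwheel 'ROWS' [FORCE]. ROWS is JSON, a list of rows, each a list of 3 entries, a list of its own where there are three numbers: the shift along the tool's x, y, z in mm, then the turn, a rotation vector about the tool's x, y, z in degrees, then the opening, from 0 (shut) to 1 (fully open). A call has exactly 10 rows; each row is the pose to reach, as a shift and turn from the pose commanded when the call began, along the tool's axes at that moment; what a row does not reach only later rows make up. A row lasts 1/12 s, in which the tool goes at most 41.7 mm and 7.16 degrees, less where a joint would pass 70% of its speed; a pose out of reach is approached as far as the arm can. A call with a gripper value outside its range is refused whole. The fingers move at their own pace and stop on an object; FORCE is the grip in N (left out, the last holds). Time passes only in rows, so rows that repeat a pose let the fingers close, or fill a call up. It gives the time, the measured TCP pose, the force and the opening at its end, in the units of the state.
- ctrl.observe(): the state, without advancing time (a new reading comes with each control period).
- ctrl.snapshot(name): name is "scene" or "top" or "wrist"; returns (picture, depth): 400x640x3 uint8, red, green, blue; 400x640 float32, m along the optical axis (not along the pixel's ray), 0 where there is no reading.
- ctrl.get_calibration(name): a dict with "vertical_fov" (degrees; the focal length in pixels is half the picture's height over the tangent of half this angle, whatever the lens; pixels are square), "cx", "cy" (the principal point, pixels), "k1" (the pictures are not rectified: a ray, as slopes to the right and down, at radius r is drawn at 1 + k1 r^2 times it, then the intrinsics apply), "rvec" (rotation vector, rad) and "tvec" (3), from world to camera coordinates, as OpenCV has them; the wrist camera has in their place "tool_from_camera" (4x4, takes a point from camera to tool coordinates, whose origin is the TCP and whose axes are the tool frame's). Camera axes: x right, y down, z forward; pixel columns grow to the right and rows downward; lengths in m; the calibration is good to about 2 mm. A picture is of the moment at which its call begins: read the wrist's pose just before it. get_calibration takes no time and is no camera call.
- ctrl.sign_off(): hands the job in, once; it reports no verdict.
The state is a dict: "clock": time; "qpos": joint angles; "dq": joint speeds; "joint_efforts": joint torques, N m; "tool_pos": TCP position; "tcp_rot": TCP orientation; "force": force on the tool from outside, world axes, zero at the start; "torque": the same for the moment, N m; "width": opening from 0.0 (shut) to 1.0 (fully open).
Only numpy, scipy, OpenCV 4.12 (cv2) and the standard library are available. Lean on these libraries where they do the work, as an engineer would, in place of code of your own. Each camera call takes 0.05 s, during which the arm holds its last target. There are 200 camera calls.

## Working session

There is one attempt and no reset: what is moved stays moved. The work goes in short steps, Python scripts to look and compute and a shell command to move; the robot and the scene stay as the last step left them, time stands still between calls to the robot, and variables do not carry over. Pictures are saved under pics/ and viewed, about 8 in all and at most 12, crops included, and the job is handed in when it is done.

```bash
mkdir -p pics; ls; cat > h.py <<'E'
import numpy as np, cv2
from scipy.spatial.transform import Rotation as R
from cell import ctrl
def K(c):
    f=200/np.tan(np.radians(c["vertical_fov"])/2); return f,c["cx"],c["cy"],c["k1"]
def pose(name,st=None):
    c=ctrl.get_calibration(name)
    if name=="wrist":
        T=np.eye(4);T[:3,:3]=R.from_rotvec(st["tcp_rot"]).as_matrix();T[:3,3]=st["tool_pos"]
        return c,T@np.array(c["tool_from_camera"])
    M=np.eye(4);M[:3,:3]=R.from_rotvec(np.ravel(c["rvec"])).as_matrix();M[:3,3]=np.ravel(c["tvec"])
    return c,np.linalg.inv(M)
def slopes(c,uv):
    f,cx,cy,k=K(c);d=(np.asarray(uv,float)-[cx,cy])/f;s=d.copy()
    for _ in range(20): s=d/(1+k*(s**2).sum(-1,keepdims=True))
    return s
def on_plane(name,uv,z,st=None):
    c,T=pose(name,st);s=slopes(c,np.atleast_2d(uv));r=np.c_[s,np.ones(len(s))]@T[:3,:3].T
    o=T[:3,3];return o+r*((z-o[2])/r[:,2])[:,None]
def cloud(name,depth,st=None):
    c,T=pose(name,st);v,u=np.mgrid[:400,:640];s=slopes(c,np.stack([u,v],-1).reshape(-1,2))
    p=np.c_[s,np.ones(len(s))]*depth.reshape(-1,1)
    w=p@T[:3,:3].T+T[:3,3];w[depth.ravel()==0]=np.nan;return w.reshape(400,640,3)
def save(n,p): cv2.imwrite(f"pics/{n}.png",p[:,:,::-1])
E
python3 - <<'E'
from h import *
st=ctrl.observe();print(st)
for n in("top","scene"):
    p,d=ctrl.snapshot(n);save(n+"0",p);np.savez(n+"0.npz",p=p,d=d)
E
```

```text
pics
{'clock': 0.0, 'qpos': array([-1.48448692,  0.42672194,  0.07383939,  1.60660577, -0.03407763,
        1.11078323, -0.06709775]), 'dq': array([ 0.00054596, -0.00074338,  0.00030481,  0.00078757, -0.00043105,
       -0.001273  , -0.00196468]), 'joint_efforts': array([ 1.53471185e-03, -9.35818076e+01,  3.66782427e+00, -4.54178381e+01,
       -4.87878802e-02,  2.02716643e-02,  2.07769631e-04]), 'tool_pos': array([0.15763265, 0.65591491, 0.22378252]), 'tcp_rot': array([-1.03460057,  1.31250769,  1.03316182]), 'force': array([0.68956745, 0.33391467, 0.01801996]), 'torque': array([ 0.01133446, -0.02273755,  0.02921168]), 'width': 1.0007694404938619}
```

View pics/top0.png

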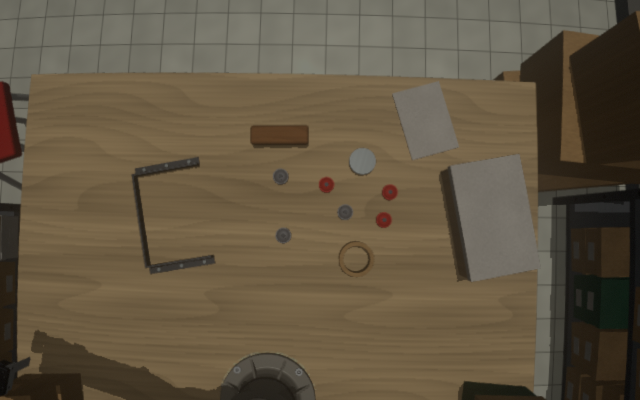

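View pics/scene0.png

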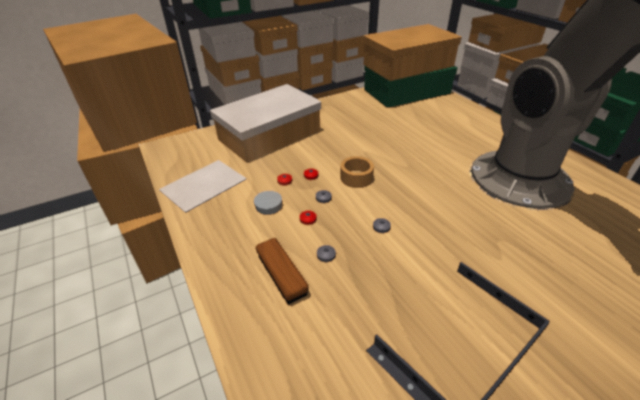

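Top view: bay open to the right, with its corners near (135,172), (199,161), (148,269) and (214,260). Grey tags are at (281,177), (283,235) and (345,212), and red look-alikes at (326,185), (389,192) and (384,220). The tape roll is at (356,259), the tin at (362,162) and the brush at (279,135). The scene view agrees.

```bash
python3 - <<'E'
from h import *
np.set_printoptions(precision=4,suppress=True)
t=np.load("top0.npz");s=np.load("scene0.npz")
W=cloud("top",t["d"]);S=cloud("scene",s["d"])
print("bench z",np.nanmedian(W[280:330,250:400,2]))
H=W[...,2]
n,l,stt,c=cv2.connectedComponentsWithStats(((H>0.006)&(H<0.2)).astype(np.uint8))
for i in range(1,n):
    if stt[i,4]>60:
        m=l==i;p=W[m];
        print(c[i].round(1),stt[i,4],"ctr",np.nanmean(p,0),"min",np.nanmin(p,0),"max",np.nanmax(p,0),t["p"][m].mean(0).round())
top=dict(A=(281,177),B=(283,235),C=(345,212));sc=dict(A=(326,253),B=(381,225),C=(323,196))
for k in top:
    # two-ray triangulation
    c1,T1=pose("top");c2,T2=pose("scene")
    r=[np.append(slopes(c,np.array([uv]))[0],1)@T[:3,:3].T for c,T,uv in((c1,T1,top[k]),(c2,T2,sc[k]))]
    a=np.linalg.lstsq(np.c_[r[0],-r[1]],T2[:3,3]-T1[:3,3],rcond=None)[0]
    print(k,T1[:3,3]+a[0]*r[0],T2[:3,3]+a[1]*r[1],"plane",on_plane("top",top[k],.018))
# bay from grid: fit walls
m=(H>0.012)&(H<0.05)&(W[...,1]>0.15)&(W[...,1]<0.6)&(W[...,0]>.2)&(W[...,0]<.95)
m[:, 225:]=0
p=W[m];print("bay rect",cv2.minAreaRect(p[:,:2].astype(np.float32)),np.nanmax(p[:,2]))
b=cv2.boxPoints(cv2.minAreaRect(p[:,:2].astype(np.float32)));print(b)
E
```

```text
bench z 0.00017726351817715091
[615.   93.6] 5536 ctr [ 0.9146 -0.9905  0.1054] min [ 0.7279 -1.1297  0.006 ] max [ 1.1023 -0.96    0.2   ] [35. 27. 16.]
[279.6 134.6] 1118 ctr [ 0.7742 -0.0194  0.0414] min [ 0.7486 -0.1019  0.006 ] max [0.8041 0.068  0.0495] [81. 57. 35.]
[362.3 160.5] 555 ctr [ 0.707  -0.2609  0.0246] min [ 0.6696 -0.2983  0.0163] max [ 0.7442 -0.2223  0.0312] [113. 114. 108.]
[490.4 217.9] 9377 ctr [ 0.5472 -0.6076  0.1083] min [ 0.3611 -0.7886  0.006 ] max [ 0.7246 -0.4911  0.122 ] [108. 103.  93.]
[154.5 215.9] 916 ctr [0.531  0.3453 0.0248] min [0.3806 0.1692 0.006 ] max [0.689  0.4183 0.0398] [53. 47. 38.]
[280.3 175.7] 199 ctr [ 0.658  -0.0225  0.0142] min [ 0.6366 -0.0474  0.0074] max [0.6812 0.0027 0.0236] [76. 71. 65.]
[326.2 184. ] 188 ctr [ 0.6367 -0.1573  0.0148] min [ 0.6161 -0.1804  0.0069] max [ 0.6579 -0.1362  0.0228] [102.  44.  34.]
[389.8 191.5] 198 ctr [ 0.6192 -0.3439  0.0148] min [ 0.597  -0.3665  0.007 ] max [ 0.6418 -0.3214  0.0249] [101.  45.  35.]
[345.1 211.5] 194 ctr [ 0.5577 -0.2143  0.0148] min [ 0.5357 -0.2351  0.0068] max [ 0.5797 -0
[... 527 characters left out ...]
5.8] 1551 ctr [0.0327 0.6234 0.0907] min [-0.0354  0.5698  0.006 ] max [0.0602 0.7739 0.1968] [39. 29. 18.]
[497.  392.1] 1098 ctr [ 0.0562 -0.6529  0.0736] min [ 0.0136 -0.7708  0.0061] max [ 0.0695 -0.5692  0.1504] [33. 31. 20.]
A [ 0.6551 -0.0236  0.0044] [ 0.6548 -0.0234  0.0043] plane [[ 0.6538 -0.025   0.018 ]]
B [ 0.4847 -0.0346  0.0077] [ 0.4842 -0.0343  0.0078] plane [[ 0.4851 -0.0356  0.018 ]]
C [ 0.5563 -0.2145  0.0073] [ 0.5561 -0.2143  0.0073] plane [[ 0.5561 -0.2139  0.018 ]]
bay rect ((0.5340896844863892, 0.29574769735336304), (0.28037455677986145, 0.20290467143058777), 11.160654067993164) 0.03978142570511278
[[0.3769 0.3681]
 [0.4162 0.1691]
 [0.6913 0.2233]
 [0.652  0.4224]]
```

```bash
cat > g.py <<'E'
from h import *
np.set_printoptions(precision=2,suppress=True)
u=np.array([-0.1,0.995,0]);u/=np.linalg.norm(u)   # push direction
def goal(sign): 
    x=np.array([0,0,-1.]);y=sign*u;return R.from_matrix(np.c_[x,y,np.cross(x,y)])
def off(p,st=None):
    st=st or ctrl.observe();Rm=R.from_rotvec(st["tcp_rot"]).as_matrix()
    return Rm.T@(np.asarray(p)-st["tool_pos"])*1000
E
python3 - <<'E'
from g import *
st=ctrl.observe();r=R.from_rotvec(st["tcp_rot"]);print(r.as_matrix())
for s in(1,-1): print(s,np.degrees((r.inv()*goal(s)).as_rotvec()))
print(off([.656+.008,-.023-.075,.10]))
E
```

```text
[[-0.   -0.97  0.23]
 [-0.    0.23  0.97]
 [-1.   -0.   -0.  ]]
1 [70.75 -0.06  0.05]
-1 [-109.25   -0.05   -0.06]
[ 124.61 -668.5  -614.62]
```

```bash
python3 -m handwheel '[[[20,-30,-28],[7,0,0],0.32],[[40,-60,-56],[14,0,0],0.32],[[50,-90,-84],[21,0,0],0.32],[[50,-120,-112],[28,0,0],0.32],[[50,-150,-140],[35,0,0],0.32],[[50,-180,-168],[42,0,0],0.32],[[50,-210,-196],[49,0,0],0.32],[[50,-240,-224],[56,0,0],0.32],[[50,-270,-252],[63,0,0],0.32],[[50,-300,-280],[70.75,0,0],0.32]]'
python3 - <<'E'
from g import *
st=ctrl.observe();r=R.from_rotvec(st["tcp_rot"]);print(r.as_matrix(),st["qpos"],st["width"],st["clock"])
print(np.degrees((r.inv()*goal(1)).as_rotvec()))
print(off([.664,-.098,.10]))
E
```

```text
clock: 0.93
tool_pos: [0.3825, 0.3151, 0.1745]
tcp_rot: [-0.082, 1.569, 0.082]
force: [1.1, 0.7, -0.8]
width: 0.334
[[-0.   -0.1   0.99]
 [ 0.    0.99  0.1 ]
 [-1.    0.   -0.  ]] [-1.21  0.2   0.44  2.07 -0.11  0.89 -0.6 ] 0.33399010536349555 0.9333
[ 0.25 -0.01 -0.02]
[  74.35 -440.28  236.86]
```

```bash
python3 -m handwheel '[[[7,-36,20],[0,0,0],0.32],[[14,-72,40],[0,0,0],0.32],[[21,-108,60],[0,0,0],0.32],[[28,-144,80],[0,0,0],0.32],[[35,-180,100],[0,0,0],0.32],[[42,-216,120],[0,0,0],0.32],[[49,-252,140],[0,0,0],0.32],[[56,-288,160],[0,0,0],0.32],[[63,-324,180],[0,0,0],0.32],[[70,-360,200],[0,0,0],0.32]]'
python3 - <<'E'
from g import *
st=ctrl.observe();print(off([.664,-.098,.10]),off([.662,-.083,.023]),st["clock"])
p,d=ctrl.snapshot("wrist");save("w1",p)
p,d=ctrl.snapshot("top");save("t1",p)
for n in("top",):
    W=cloud(n,d);H=W[...,2];q=p.astype(int)
    print(W[170:180,276:286].mean((0,1)))
E
```

```text
clock: 1.77
tool_pos: [0.6204, -0.0197, 0.104]
tcp_rot: [-0.087, 1.57, 0.087]
force: [1.0, 0.4, -0.1]
width: 0.316
[  3.92 -82.67  34.64] [ 80.93 -67.55  34.36] 1.7667
[ 0.61 -0.07  0.51]
```

View pics/w1.png

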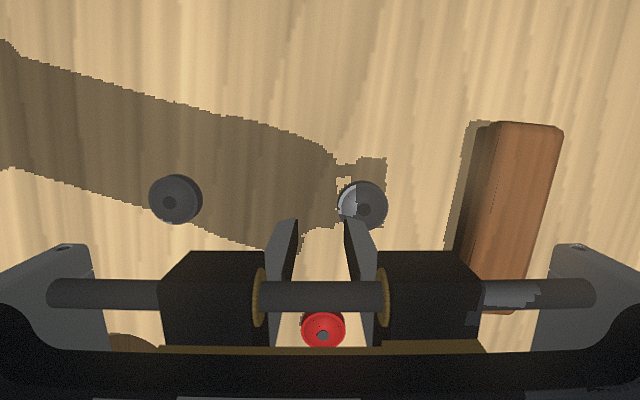

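The wrist view shows tag A at (363,205), tag B at (175,199), the brush at right, and a red tag at (323,328) between the fingers. I'll check these against the top view.

```bash
python3 - <<'E'
from g import *
np.set_printoptions(precision=4,suppress=True)
st=ctrl.observe();print(on_plane("wrist",[(363,205),(175,199)],.012,st),st["tool_pos"])
E
python3 -m handwheel '[[[0,-35,18],[0,0,0],0.32],[[0,-68,34],[0,0,0],0.32],[[20,-68,34],[0,0,0],0.32],[[40,-68,34],[0,0,0],0.32],[[60,-68,34],[0,0,0],0.32],[[72,-68,34],[0,0,0],0.32],[[78,-68,34],[0,0,0],0.32],[[80,-68,34],[0,0,0],0.32],[[80,-68,34],[0,0,0],0.32],[[80,-68,34],[0,0,0],0.32]]'
python3 - <<'E'
from g import *
print(off([.602+.0025,.329-.0254,.023]),off([.656,-.023,.023]))
E
```

```text
[[ 0.6602 -0.0253  0.012 ]
 [ 0.4899 -0.0372  0.012 ]] [ 0.6214 -0.0251  0.1036]
clock: 2.7
tool_pos: [0.6616, -0.0817, 0.0256]
tcp_rot: [-0.087, 1.568, 0.087]
force: [-0.3, -0.5, 0.3]
width: 0.319
[  2.5  389.22 -14.23] [ 2.58 58.94  0.94]
```

```bash
python3 -m handwheel '[[[2,12,1],[0,0,0],0.32],[[2,24,1],[0,0,1],0.32],[[2,36,1],[0,0,0],0.32],[[2,48,0],[0,0,0],0.32],[[2,62,0],[0,0,0],0.32],[[2,76,-1],[0,0,0],0.32],[[2,90,-1],[0,0,0],0.32],[[2,104,-2],[0,0,0],0.32],[[2,118,-2],[0,0,0],0.32],[[2,132,-3],[0,0,0],0.32]]'
python3 -m handwheel '[[[0,14,-1],[0,0,0],0.32],[[0,28,-1],[0,0,0],0.32],[[0,42,-2],[0,0,0],0.32],[[0,56,-2],[0,0,0],0.32],[[0,70,-3],[0,0,0],0.32],[[0,84,-3],[0,0,0],0.32],[[0,98,-4],[0,0,0],0.32],[[0,112,-4],[0,0,0],0.32],[[0,126,-5],[0,0,0],0.32],[[0,140,-5],[0,0,0],0.32]]'
python3 - <<'E'
from g import *
st=ctrl.observe();print(off([.602+.0025,.329-.0254,.023]),st["width"])
p,d=ctrl.snapshot("wrist");save("w2",p)
E
```

```text
clock: 3.53
tool_pos: [0.6434, 0.0506, 0.0227]
tcp_rot: [-0.087, 1.569, 0.087]
force: [-0.2, -0.4, 0.0]
width: 0.318
clock: 4.37
tool_pos: [0.6228, 0.1891, 0.0226]
tcp_rot: [-0.087, 1.569, 0.087]
force: [-0.4, -0.4, -0.2]
width: 0.32
[ -0.4  115.85  -5.54] 0.3202089669241641
```

View pics/w2.png

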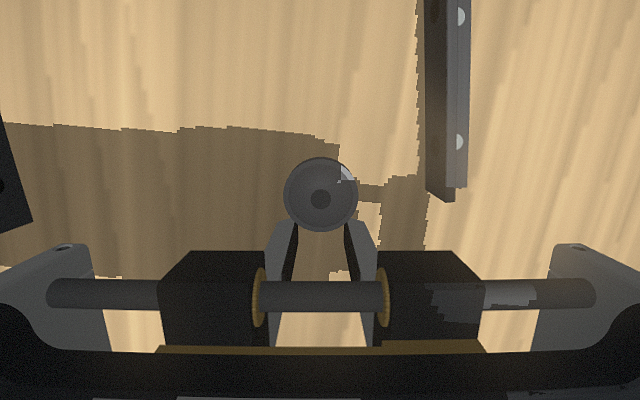

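The tag at (320,195) is cradled between the fingertips. The right bay wall, with its end near (447,190), is well clear. I'll finish this push, back off and lift.

```bash
python3 -m handwheel '[[[0,14,-1],[0,0,0],0.32],[[0,28,-2],[0,0,0],0.32],[[0,42,-3],[0,0,0],0.32],[[0,56,-4],[0,0,0],0.32],[[0,70,-5],[0,0,0],0.32],[[0,84,-5],[0,0,0],0.32],[[0,96,-5],[0,0,0],0.32],[[0,106,-5],[0,0,0],0.32],[[0,113,-5],[0,0,0],0.32],[[0,116,-5],[0,0,0],0.32]]'
python3 -m handwheel '[[[0,0,0],[0,0,0],0.32],[[0,-8,0],[0,0,0],0.32],[[0,-25,0],[0,0,0],0.32],[[-20,-45,0],[0,0,0],0.32],[[-50,-65,0],[0,0,0],0.32],[[-80,-90,0],[0,0,0],0.32],[[-80,-130,0],[0,0,0],0.32],[[-80,-170,0],[0,0,0],0.32],[[-80,-210,0],[0,0,0],0.32],[[-80,-250,0],[0,0,0],0.32]]'
python3 - <<'E'
from g import *
print(off([.557+.008,-.214-.058,.10]))
E
```

```text
clock: 5.25
tool_pos: [0.6051, 0.3038, 0.0226]
tcp_rot: [-0.087, 1.569, 0.088]
force: [0.0, 0.1, 0.3]
width: 0.321
clock: 6.08
tool_pos: [0.6323, 0.0495, 0.1031]
tcp_rot: [-0.085, 1.569, 0.085]
force: [1.0, -0.1, 0.6]
width: 0.322
[   3.12 -312.34 -101.69]
```

```bash
python3 -m handwheel '[[[0,-35,-11],[0,0,0],0.32],[[0,-70,-22],[0,0,0],0.32],[[0,-105,-34],[0,0,0],0.32],[[0,-140,-45],[0,0,0],0.32],[[0,-175,-57],[0,0,0],0.32],[[0,-210,-68],[0,0,0],0.32],[[0,-245,-80],[0,0,0],0.32],[[0,-280,-91],[0,0,0],0.32],[[0,-305,-99],[0,0,0],0.32],[[0,-312,-101],[0,0,0],0.32]]'
python3 - <<'E'
from g import *
st=ctrl.observe();p,d=ctrl.snapshot("wrist");save("w3",p)
print(off([.557+.006,-.214-.055,.023]),st["tool_pos"])
E
```

```text
clock: 6.92
tool_pos: [0.5631, -0.2747, 0.1032]
tcp_rot: [-0.082, 1.57, 0.079]
force: [-0.9, -0.8, -0.1]
width: 0.322
[80.07  4.86 -0.09] [ 0.56 -0.27  0.1 ]
```

View pics/w3.png

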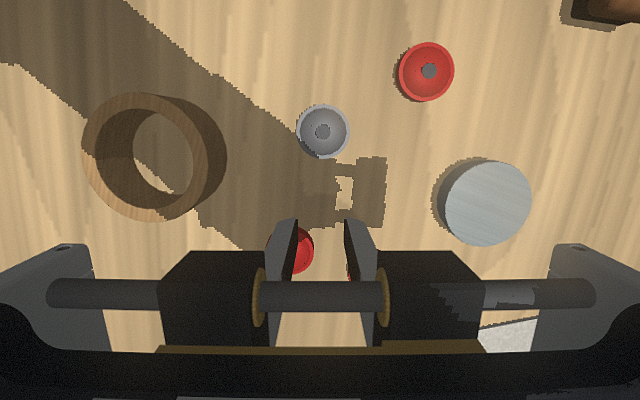

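C at (323,131) is straight ahead of the fingers. Red tags are at (427,71) and at about (300,250), partly behind the left finger. I'll descend 5 mm further forward, which leaves about 25 mm to that red tag.

```bash
python3 -m handwheel '[[[0,6,0],[0,0,0],0.32],[[20,6,0],[0,0,0],0.32],[[40,6,0],[0,0,0],0.32],[[60,6,0],[0,0,0],0.32],[[72,6,0],[0,0,0],0.32],[[78,6,0],[0,0,0],0.32],[[80,6,0],[0,0,0],0.32],[[80,14,0],[0,0,0],0.32],[[80,22,0],[0,0,0],0.32],[[80,32,0],[0,0,0],0.32]]'
python3 - <<'E'
from g import *
st=ctrl.observe();p,d=ctrl.snapshot("wrist");save("w4",p)
print(off([.534,.316-.0254,.023]),st["tool_pos"])
E
```

```text
clock: 7.8
tool_pos: [0.5637, -0.2347, 0.0235]
tcp_rot: [-0.087, 1.568, 0.086]
force: [0.7, -0.2, 0.3]
width: 0.32
[  0.85 522.72  29.01] [ 0.56 -0.23  0.02]
```

View pics/w4.png

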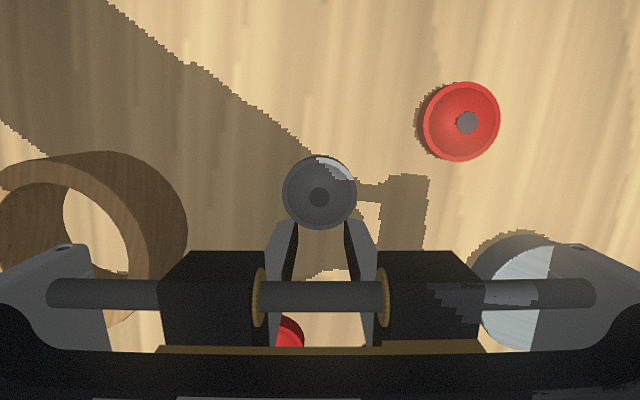

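C at (319,192) is seated in the fingertips, and the red tag is well to the right. I'll steer 12 mm to the right early so the fingers also clear tag B.

```bash
python3 -m handwheel '[[[0,10,1],[0,0,0],0.32],[[0,24,3],[0,0,0],0.32],[[0,38,5],[0,0,0],0.32],[[0,52,7],[0,0,0],0.32],[[0,66,8],[0,0,0],0.32],[[0,80,9],[0,0,0],0.32],[[0,94,10],[0,0,0],0.32],[[0,108,11],[0,0,0],0.32],[[0,122,12],[0,0,0],0.32],[[0,136,13],[0,0,0],0.32]]'
python3 -m handwheel '[[[0,14,1],[0,0,0],0.32],[[0,28,2],[0,0,0],0.32],[[0,42,3],[0,0,0],0.32],[[0,56,4],[0,0,0],0.32],[[0,70,5],[0,0,0],0.32],[[0,84,6],[0,0,0],0.32],[[0,98,7],[0,0,0],0.32],[[0,112,8],[0,0,0],0.32],[[0,126,9],[0,0,0],0.32],[[0,140,10],[0,0,0],0.32]]'
python3 -m handwheel '[[[0,14,1],[0,0,0],0.32],[[0,28,1],[0,0,0],0.32],[[0,42,2],[0,0,0],0.32],[[0,56,2],[0,0,0],0.32],[[0,70,3],[0,0,0],0.32],[[0,84,3],[0,0,0],0.32],[[0,98,3],[0,0,0],0.32],[[0,112,4],[0,0,0],0.32],[[0,126,4],[0,0,0],0.32],[[0,140,4],[0,0,0],0.32]]'
python3 - <<'E'
from g import *
st=ctrl.observe();p,d=ctrl.snapshot("wrist");save("w5",p)
print(off([.534,.316-.0254,.023]),st["tool_pos"])
E
```

```text
clock: 8.68
tool_pos: [0.5614, -0.0975, 0.0231]
tcp_rot: [-0.087, 1.568, 0.087]
force: [-0.2, 0.1, 0.6]
width: 0.322
clock: 9.52
tool_pos: [0.5557, 0.0428, 0.0231]
tcp_rot: [-0.087, 1.568, 0.087]
force: [-0.1, -0.5, 0.3]
width: 0.319
clock: 10.35
tool_pos: [0.5442, 0.1824, 0.0226]
tcp_rot: [-0.087, 1.569, 0.087]
force: [0.5, -0.1, -0.2]
width: 0.318
[ -0.43 105.44   2.17] [0.54 0.18 0.02]
```

View pics/w5.png

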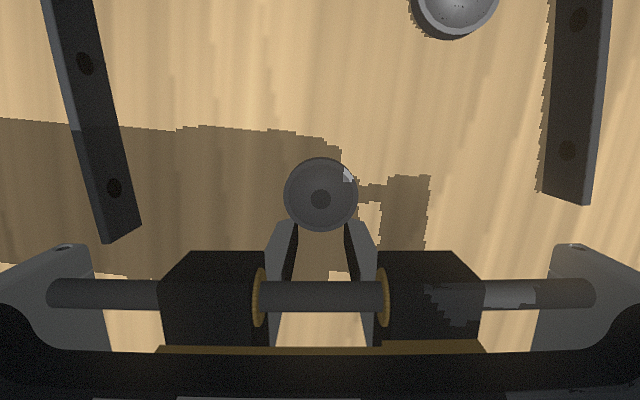

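C at (320,194) is cradled between the bay walls, and A at (455,5) is ahead to the right inside the bay. I'll finish this push, then go for B.

```bash
python3 -m handwheel '[[[0,14,0],[0,0,0],0.32],[[0,28,0],[0,0,0],0.32],[[0,42,1],[0,0,0],0.32],[[0,56,1],[0,0,0],0.32],[[0,70,2],[0,0,0],0.32],[[0,82,2],[0,0,0],0.32],[[0,92,2],[0,0,0],0.32],[[0,100,2],[0,0,0],0.32],[[0,104,2],[0,0,0],0.32],[[0,105,2],[0,0,0],0.32]]'
python3 -m handwheel '[[[0,0,0],[0,0,0],0.32],[[0,-8,0],[0,0,0],0.32],[[0,-25,0],[0,0,0],0.32],[[-20,-45,0],[0,0,0],0.32],[[-50,-65,0],[0,0,0],0.32],[[-80,-90,0],[0,0,0],0.32],[[-80,-130,-5],[0,0,0],0.32],[[-80,-170,-15],[0,0,0],0.32],[[-80,-210,-25],[0,0,0],0.32],[[-80,-250,-35],[0,0,0],0.32]]'
python3 - <<'E'
from g import *
print(off([.494,-.097,.10]))
E
```

```text
clock: 11.23
tool_pos: [0.5347, 0.2863, 0.0226]
tcp_rot: [-0.087, 1.569, 0.087]
force: [-0.1, 0.3, -0.8]
width: 0.322
clock: 12.07
tool_pos: [0.5266, 0.0303, 0.1029]
tcp_rot: [-0.086, 1.569, 0.086]
force: [0.8, -0.2, -0.6]
width: 0.318
[   2.87 -122.99  -46.34]
```

```bash
python3 -m handwheel '[[[0,-35,-13],[0,0,0],0.32],[[0,-70,-26],[0,0,0],0.32],[[0,-105,-39],[0,0,0],0.32],[[0,-123,-46],[0,0,0],0.32],[[20,-123,-46],[0,0,0],0.32],[[40,-123,-46],[0,0,0],0.32],[[60,-123,-46],[0,0,0],0.32],[[74,-123,-46],[0,0,0],0.32],[[79,-123,-46],[0,0,0],0.32],[[80,-123,-46],[0,0,0],0.32]]'
python3 - <<'E'
from g import *
st=ctrl.observe();p,d=ctrl.snapshot("wrist");save("w6",p)
print(off([.463,.302-.0254,.023]),st["tool_pos"])
E
```

```text
clock: 12.9
tool_pos: [0.4943, -0.095, 0.022]
tcp_rot: [-0.086, 1.571, 0.085]
force: [-0.9, 0.1, -0.4]
width: 0.322
[ -0.48 372.78   8.82] [ 0.49 -0.1   0.02]
```

View pics/w6.png

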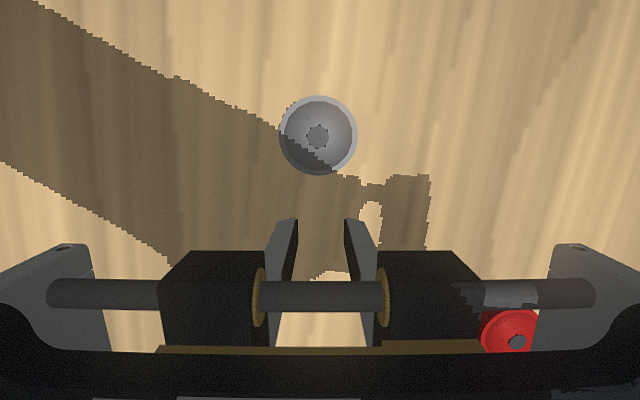

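B at (318,135) is centred ahead of the fingers, so I'll push.

```bash
python3 -m handwheel '[[[0,10,0],[0,0,0],0.32],[[0,20,0],[0,0,0],0.32],[[0,30,0],[0,0,0],0.32],[[0,42,0],[0,0,0],0.32],[[0,55,0],[0,0,0],0.32],[[0,69,0],[0,0,0],0.32],[[0,83,0],[0,0,0],0.32],[[0,97,1],[0,0,0],0.32],[[0,111,1],[0,0,0],0.32],[[0,125,2],[0,0,0],0.32]]'
python3 -m handwheel '[[[0,14,0],[0,0,0],0.32],[[0,28,1],[0,0,0],0.32],[[0,42,1],[0,0,0],0.32],[[0,56,2],[0,0,0],0.32],[[0,70,2],[0,0,0],0.32],[[0,84,3],[0,0,0],0.32],[[0,98,3],[0,0,0],0.32],[[0,112,4],[0,0,0],0.32],[[0,126,4],[0,0,0],0.32],[[0,140,4],[0,0,0],0.32]]'
python3 - <<'E'
from g import *
st=ctrl.observe();p,d=ctrl.snapshot("wrist");save("w7",p)
print(off([.463,.302-.0254,.023]),st["tool_pos"])
E
```

```text
clock: 13.78
tool_pos: [0.4833, 0.0325, 0.0231]
tcp_rot: [-0.087, 1.568, 0.088]
force: [0.2, -0.0, 0.7]
width: 0.319
clock: 14.62
tool_pos: [0.4716, 0.1721, 0.0232]
tcp_rot: [-0.087, 1.569, 0.088]
force: [-0.2, 0.1, 0.9]
width: 0.319
[  0.18 101.94   3.4 ] [0.47 0.17 0.02]
```

View pics/w7.png

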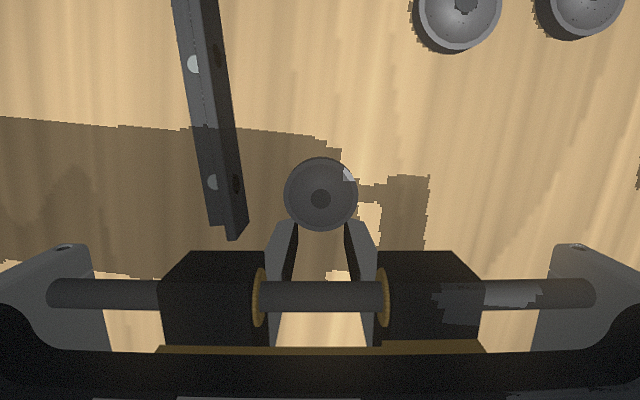

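B at (320,194) is cradled, the left wall end at (235,235) is clear, and the other two tags are ahead to the right. I'll finish, back out and lift.

```bash
python3 -m handwheel '[[[0,14,0],[0,0,0],0.32],[[0,28,0],[0,0,0],0.32],[[0,42,1],[0,0,0],0.32],[[0,56,1],[0,0,0],0.32],[[0,68,2],[0,0,0],0.32],[[0,78,2],[0,0,0],0.32],[[0,86,2],[0,0,0],0.32],[[0,92,2],[0,0,0],0.32],[[0,95,2],[0,0,0],0.32],[[0,95,2],[0,0,0],0.32]]'
python3 -m handwheel '[[[0,0,0],[0,0,0],0.32],[[0,-8,0],[0,0,0],0.32],[[0,-25,0],[0,0,0],0.32],[[-20,-45,0],[0,0,0],0.32],[[-50,-65,0],[0,0,0],0.32],[[-80,-90,0],[0,0,0],0.32],[[-100,-120,0],[0,0,0],0.32],[[-120,-150,0],[0,0,0],0.32],[[-140,-180,0],[0,0,0],0.32],[[-140,-180,0],[0,0,0],0.32]]'
python3 - <<'E'
from g import *
np.set_printoptions(precision=4,suppress=True)
st=ctrl.observe();p,d=ctrl.snapshot("wrist");save("w8",p)
W=cloud("wrist",d,st)
cs=cv2.HoughCircles(cv2.medianBlur(cv2.cvtColor(p,cv2.COLOR_RGB2GRAY),5),cv2.HOUGH_GRADIENT,1,30,param1=80,param2=25,minRadius=14,maxRadius=40)
c=np.array([.534,.296]);ex=np.array([-.1936,.981]);ey=np.array([-.981,-.1936])
if cs is not None:
  for u,v,r in cs[0]:
    q=on_plane("wrist",(u,v),.012,st)[0][:2];print(u,v,r,q,"bay",(q-c)@ex,(q-c)@ey)
q,dt=ctrl.snapshot("top");save("t8",q)
Wt=cloud("top",dt);W0=cloud("top",np.load("top0.npz")["d"])
for n,(u0,u1,v0,v1) in dict(brush=(245,315,118,152),tin=(345,380,144,178),tape=(336,378,238,280),box=(438,538,150,285)).items():
  f=lambda X:np.nanmean(X[v0:v1,u0:u1][(X[v0:v1,u0:u1,2]>.012)],0)
  print(n,f(W0),f(Wt))
E
```

```text
clock: 15.5
tool_pos: [0.4636, 0.265, 0.0226]
tcp_rot: [-0.087, 1.569, 0.087]
force: [-0.4, 0.4, 0.8]
width: 0.323
clock: 16.33
tool_pos: [0.485, 0.0795, 0.1658]
tcp_rot: [-0.079, 1.565, 0.082]
force: [0.1, -1.2, 0.4]
width: 0.316
brush [ 0.775  -0.0191  0.0427] [ 0.7749 -0.019   0.0426]
tin [ 0.707  -0.2609  0.0246] [ 0.7071 -0.2609  0.0247]
tape [ 0.4234 -0.2478  0.0445] [ 0.423  -0.248   0.0448]
box [ 0.5476 -0.6077  0.109 ] [ 0.5477 -0.6076  0.109 ]
```

View pics/w8.png

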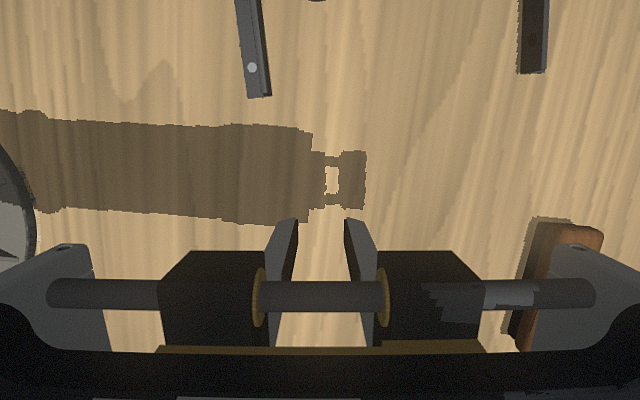

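View pics/t8.png

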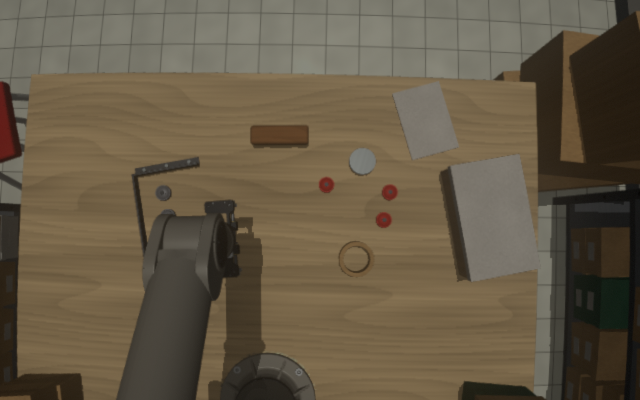

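The bystanders haven't moved (under 1 mm). Tag A is at (163,193) in the bay, but the arm hides the other two in the top view, so I'll check with the scene camera.

```bash
python3 - <<'E'
from g import *
np.set_printoptions(precision=4,suppress=True)
p,d=ctrl.snapshot("scene");save("s9",p)
W=cloud("scene",d);c=np.array([.534,.296]);ex=np.array([-.1936,.981]);ey=np.array([-.981,-.1936])
bx=(W[...,:2]-c)@ex;by=(W[...,:2]-c)@ey
m=(W[...,2]>.007)&(W[...,2]<.03)&(abs(by)<.122)&(bx<.082)&(bx>-.2)
n,l,s,_=cv2.connectedComponentsWithStats(m.astype(np.uint8))
for i in range(1,n):
  if s[i,4]>25:
    k=l==i;print(s[i],"x",bx[k].min(),bx[k].max(),"y",by[k].min(),by[k].max(),"zmax",W[k][:,2].max())
E
```

```text
[474 306  25  22 407] x -0.01177461099010956 0.033030466127763884 y 0.04918474902823507 0.0960846358148027 zmax 0.022970843770521054
[456 329  26  23 464] x -0.005055255605934326 0.03978679122020189 y -0.02316775283151418 0.022712226013354268 zmax 0.02256950807983593
[434 353  27  26 539] x -0.0020693145957284345 0.04325807680815961 y -0.09623777992213309 -0.048837218396928186 zmax 0.022363519700272616
```

View pics/s9.png

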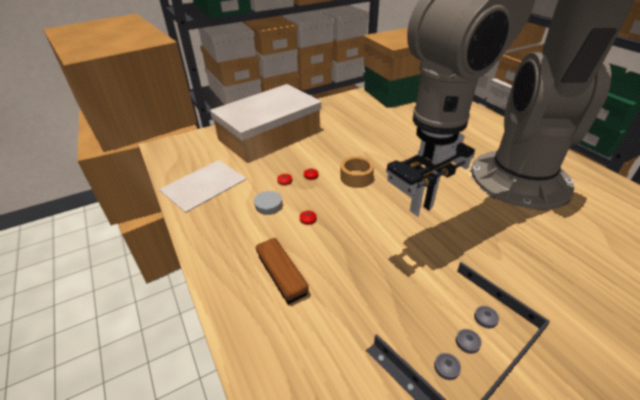

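All three tags lie flat inside the bay, at (447,365), (469,340) and (486,316). The gripper is clear of everything.

```bash
python3 -c "
from cell import ctrl
print(ctrl.sign_off())"
```

```text
the job is handed in; nothing more can be done
None
```

All three grey tags are inside the bay, and I handed the job in at about 16.5 s. I pushed them in one at a time, holding each between the partly opened fingertips just above the bench. None was lifted.

- **Tags:** the last scene-camera depth check puts them about 90 mm or more past the mouth, at least 50 mm from the back wall and about 38 mm or more from the side walls. They lie flat, with tops reading about 22–23 mm. The text says 18 mm, but that camera also read them 4–5 mm high before I moved anything.
- **Bystanders:** the tape roll, polish tin, shoe brush and shoe box measured within 1 mm of where they started. The red look-alikes look unmoved in the pictures.
- **Forces:** readings at the end of each move stayed around 1 N, and the robot was touching nothing at the end.
- **Checks that disagreed or failed:** the wrist and top cameras differed by about 4–5 mm on the tag positions, which the fingertip cradle absorbed. An automatic circle check in the last wrist picture found nothing because the tags were out of view, and the arm hid two of them in the top view. I used the scene camera instead.

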